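# Refill the spring-lift kit dispenser on the testing desk

## Robot

A 6-joint arm with a two-finger parallel gripper is mounted at the origin on the work surface. World frame = base frame: x ahead of the robot, y to its left, z up, the work surface at z = 0. Lengths are in m, angles in rad, forces in N, time in s.
With the tool pointing down it reaches from about 0.25 to 0.725 m from the base axis. Payload 4 kg.
Tool frame: the origin (TCP) lies on the centre line of the jaws, within the pads' length; the fingertips stand 17 mm ahead of it and the grasp point (between the pads) lies 2 mm behind it; z points along the fingers, y is the line along which they close (so a half turn about z gives the same grasp; the last joint's range is limited). The gripper opens to 85 mm and grips with 20 to 120 N. Pads are 22 mm wide; open, the fingers measure 114 mm over their backs; the gripper's body (76 mm by 85 mm) begins 54 mm behind the grasp point. The pads swing forward as they close: fully open they stand 13 mm farther back than shut.
Start: joints at [1.288, 0.241, 0.005, 1.335, 0, 1.571], TCP at [0.14, 0.48, 0.248] pointing down, gripper open.
Joint ranges: [-2.72, 2.72], [-1.05, 1.87], [-1.09, 1.28], [-1.99, 2.15], [-1.42, 1.44], [-3.14, 3.14]. Speed limits (rad/s): [2.79, 2.79, 3.14, 3.14, 3.14, 3.14].

## Interface

Orientations are given as a unit quaternion [x, y, z, w].
In Python, from workcell import bot, camera, get_calibration gives the robot as it stands.
- The arm moves only by the tool apply_moves, never from a script. Its argument "steps" is a list of rows, each a list of 3 entries, a list of its own where there are three numbers: the shift along the tool's x, y, z as a fraction of full scale, then the turn, a rotation vector about the tool's x, y, z as a fraction of full scale, then the opening, from 0 (shut) to 1 (fully open). A call has exactly 8 rows; each row shifts and turns the commanded pose from where the row before left it, along the tool's axes as they then stand; what a row does not reach is not made up. Full scale, the value 1, is 20 cm for a shift and pi rad for a turn. A row lasts 1/12 s, in which the tool goes at most 41.7 mm and 7.16 degrees, less where a joint would pass 70% of its speed; a pose out of reach is approached as far as the arm can. A call with a number of a shift or a turn outside -1 to 1 is refused whole. A call with a gripper value outside its range is refused whole. The fingers move at their own pace and stop on an object; the grip force is fixed at half the most. Time passes only in rows, so rows that do not move let the fingers close, or fill a call up. It gives the time, the measured TCP pose, the force, the opening and the grip force at its end, in the units of the state.
- bot.get_obs(): the state, without advancing time (a new reading comes with each control period).
- camera(name): name is "side" or "top" or "wrist"; returns (picture, depth): 384x512x3 uint8, red, green, blue; 384x512 float32, m along the optical axis (not along the pixel's ray), 0 where there is no reading.
- get_calibration(name): a dict with "fov_y" (degrees; the focal length in pixels is half the picture's height over the tangent of half this angle, whatever the lens; pixels are square), "cx", "cy" (the principal point, pixels), "rvec" (rotation vector, rad) and "tvec" (3), from world to camera coordinates, as OpenCV has them. Camera axes: x right, y down, z forward; pixel columns grow to the right and rows downward; lengths in m; the calibration is good to about 2 mm. A picture is of the moment at which its call begins: read the wrist's pose just before it. get_calibration takes no time and is no camera call; for the wrist camera it gives the pose at the moment of the call.
- bot.job_done(): hands the job in; it is judged then, once.
The state is a dict: "clock": time; "joint_pos": joint angles; "joint_vel": joint speeds; "tau": joint torques, N m; "eef_pos": TCP position; "tool_rot": TCP orientation; "ft_force": force on the tool from outside, world axes, zero at the start; "ft_torque": the same for the moment, N m; "grip_width": finger opening in m; "grasp_force": force on a finger pad.
Only numpy, scipy, OpenCV 4.12 (cv2) and the standard library are available. Lean on these libraries where they do the work, as an engineer would, in place of code of your own. Each camera call takes 0.05 s, during which the arm holds its last target. There are 200 camera calls.

## Task

Refill the spring-lift dispenser: load both kit cases that lie on the desk onto the pile in it, pressing the pile down against its spring and sliding each case in under the two retaining lips until it is fully home against the back wall, so that the lips hold the pile of four down. Press only as hard as the spring needs and never ram the dispenser, and leave the bottle, the tube rack, the tissue box and the waste bin where they stand.

Things in the scene. Friction and masses are not known exactly. Their poses are not given: they have to be found in the camera images.
- dispenser: spring-lift magazine: white steel hopper fixed to the desk, footprint 150 x 112 mm, 153 high. Origin: centre of its underside on the desk; -x is its front (low wall), +x its back, z up. Inside 66 mm wide (y +-33); back wall's inner face at x = 64 mm, front wall's at -68. A case that is home has its long side along this x and its origin at x = y = 0.
- lips (a point): midpoint between the two grey retaining lips, at their underside, 150 mm above the desk; 49 mm behind the dispenser's origin, axes as the dispenser's. The lips (3 mm thick) reach 10 mm in from the side walls over the rear 30 mm only (dispenser x 34 to 64 mm, |y| 23 to 33); all else is open above. Ahead of the lips the side walls end 147 mm high, flared outward to 90 mm over all.
- pile_top (a point): where the centre of the top case's upper face rests, on the dispenser's centre line, 150 mm above the desk: the spring lifts the pile against the lips. A case laid on top does not sink by itself. It goes on ahead of the lips (its rear end short of x = 34 mm), is pressed down over 26 mm until its top is below the lips, slid to +x to the back wall; let go, it rises against the lips.
- front_edge (a point): middle of the front wall's upper edge, 112 mm above the desk, at dispenser x = -77 mm (edge flared forward); a case being loaded overhangs it. The front wall has a slot with a red pointer that shows the platform's level.
- platform (a joint): sink of the spring platform, m: 0 empty, 0.050 under the two cases it starts with, 0.076 under three, 0.102 under four, 0.107 hard bottom stop (so a fourth case is pressed almost to the stop). The spring lifts with 5.5 N + 110 N/m times this value, less the weight of platform (0.15 kg) and cases; damped. Pressing takes about 10 N.
- case_a: flat hard-plastic kit case 128 x 62 x 26 mm (long side along its x), white below, light blue smooth lid with paper label, grey latches on its -x end (may face either way), about 0.12 kg. Origin: centre of its underside, z up. One of the two to be loaded; starts flat on the desk, to the left or to the right of the dispenser.
- case_b: flat hard-plastic kit case 128 x 62 x 26 mm (long side along its x), white below, light blue smooth lid with paper label, grey latches on its -x end (may face either way), about 0.12 kg. Origin: centre of its underside, z up. The other one to be loaded; starts flat on the desk, on the other side.
- stock_1: flat hard-plastic kit case 128 x 62 x 26 mm (long side along its x), white below, light blue smooth lid with paper label, grey latches on its -x end (may face either way), about 0.12 kg. Origin: centre of its underside, z up. Lower one of the two cases already in the dispenser.
- stock_2: flat hard-plastic kit case 128 x 62 x 26 mm (long side along its x), white below, light blue smooth lid with paper label, grey latches on its -x end (may face either way), about 0.12 kg. Origin: centre of its underside, z up. Upper one of the two cases already in the dispenser.
- spray: bystander: white plastic bottle with red cap, 64 mm across, 215 mm high, stands loose beyond the dispenser; origin at the centre of its underside
- tube_rack: bystander: white block rack 205 x 105 x 62 mm with red-capped tubes that stand up to 90 mm, loose; origin at the centre of its underside
- tissue_box: bystander: blue tissue box 110 x 210 x 85 mm, loose; origin at the centre of its underside
- waste_bin: bystander: yellow round waste bin with red lid, 158 mm across, 180 mm high, loose; origin at the centre of its underside

How it is judged:
On the way:
1. one new case is home under the lips, let go (((x of case_a in the frame of dispenser between -0.012 and 0.004 m and y of case_a in the frame of dispenser between -0.005 and 0.005 m and z of case_a in the frame of dispenser between 0.04 and 0.1265 m and angle between case_a's own z axis and vertical below 0.06 rad and contact force between the fingers and case_a below 0.1 N) or (x of case_b in the frame of dispenser between -0.012 and 0.004 m and y of case_b in the frame of dispenser between -0.005 and 0.005 m and z of case_b in the frame of dispenser between 0.04 and 0.1265 m and angle between case_b's own z axis and vertical below 0.06 rad and contact force between the fingers and case_b below 0.1 N))), for 0.2 s.
At the end, for the whole second after the job is handed in: Both new cases in one pile of four in the dispenser, under the lips and at rest: level within 3 degrees, each new case within 6 mm of home against the back wall (old ones 8 mm) and 5 mm sideways; the platform sunk to 98-106 mm (x of case_a in the frame of dispenser between -0.006 and 0.004 m and y of case_a in the frame of dispenser between -0.005 and 0.005 m and z of case_a in the frame of dispenser between 0.04 and 0.1265 m and angle between each of case_a, case_b, stock_1, stock_2's own z axis and vertical below 0.06 rad and linear speed of each of case_a, case_b below 0.02 m/s and x of case_b in the frame of dispenser between -0.006 and 0.004 m and y of case_b in the frame of dispenser between -0.005 and 0.005 m and z of case_b in the frame of dispenser between 0.04 and 0.1265 m and x of stock_1 in the frame of dispenser between -0.008 and 0.004 m and y of stock_1 in the frame of dispenser between -0.005 and 0.005 m and z of stock_1 in the frame of dispenser between 0.04 and 0.1265 m and x of stock_2 in the frame of dispenser between -0.008 and 0.004 m and y of stock_2 in the frame of dispenser between -0.005 and 0.005 m and z of stock_2 in the frame of dispenser between 0.04 and 0.1265 m and value of joint platform between 0.098 and 0.106 m); the robot touches nothing.
It fails at once if the spray knocked over or pushed more than 40 mm (distance of spray from where it was at the start of the episode above 0.04 m or angle between spray's own z axis and vertical above 0.4 rad).
It fails at once if the tube rack knocked over or pushed more than 40 mm (distance of tube_rack from where it was at the start of the episode above 0.04 m or angle between tube_rack's own z axis and vertical above 0.4 rad).
It fails at once if the tissue box knocked over or pushed more than 40 mm (distance of tissue_box from where it was at the start of the episode above 0.04 m or angle between tissue_box's own z axis and vertical above 0.4 rad).
It fails at once if the waste bin knocked over or pushed more than 40 mm (distance of waste_bin from where it was at the start of the episode above 0.04 m or angle between waste_bin's own z axis and vertical above 0.4 rad).
It fails at once if the dispenser rammed: pressed or pushed with more than 60 N (contact force between dispenser and anything else above 60 N).
It also fails if it takes over 58 s, if anything falls off the work surface, if the arm or the gripper's body presses on something with over 40 N, if the wrist force passes 120 N, or if a joint passes its speed limit or range.

## Working session

There is one attempt and no reset: what is moved stays moved. The work goes in short steps, Python scripts to look and compute and a tool call to move; the robot and the scene stay as the last step left them, time stands still between calls to the robot, and variables do not carry over. Pictures are saved under pics/ and viewed, at most 10 in all, crops included, and the job is handed in when it is done.

Besides the shell and the picture viewer there is one more tool, called after "Emit:" as a command line: name --argument value ..., lists and objects as JSON in quotes. apply_moves: Moves the arm, as the interface text tells. Its arguments: {"type":"object","properties":{"steps":{"type":"array"}},"required":["steps"]}

```bash
mkdir -p pics; ls
cat > h.py <<'E'
import numpy as np, cv2
from workcell import bot, camera, get_calibration
def cal(n):
    c=get_calibration(n); f=192/np.tan(np.radians(c["fov_y"])/2)
    R=cv2.Rodrigues(np.array(c["rvec"],float))[0]; return f,c["cx"],c["cy"],R,np.array(c["tvec"],float).ravel()
def cloud(n,d,C=None):
    f,cx,cy,R,t=C or cal(n)
    v,u=np.mgrid[0:d.shape[0],0:d.shape[1]]
    P=np.stack([(u-cx)/f*d,(v-cy)/f*d,d],-1)
    W=(P-t)@R; W[d<=0]=np.nan; return W
E
python3 - <<'E'
from h import *
for n in("top","side"):
    C=cal(n); p,d=camera(n); np.savez(f"{n}0.npz",p=p,d=d,W=cloud(n,d,C))
    cv2.imwrite(f"pics/{n}0.png",cv2.resize(p[...,::-1],(800,600),interpolation=cv2.INTER_CUBIC)); print(n,C,get_calibration(n))
o=bot.get_obs(); print(o)
E
```

```text
pics
top (np.float64(348.8326970787663), 255.25763145849143, 186.44284702649986, array([[-0.00197611, -0.99998846, -0.00437883],
       [-0.97565345,  0.0028883 , -0.21929889],
       [ 0.21930901,  0.00383886, -0.9756479 ]]), array([-0.00935547,  0.64075013,  1.27622748])) {'fov_y': 57.65739895801166, 'cx': 255.25763145849143, 'cy': 186.44284702649986, 'rvec': array([ 2.10011216, -2.10528941,  0.22903454]), 'tvec': array([-0.00935547,  0.64075013,  1.27622748])}
side (np.float64(389.928781604877), 255.59642720147312, 196.516921335568, array([[ 0.82794346, -0.56079291, -0.00457543],
       [-0.42110877, -0.61628707, -0.66547551],
       [ 0.37037417,  0.55290285, -0.74640566]]), array([-0.48755061,  0.34386739,  1.11549968])) {'fov_y': 52.43104940115704, 'cx': 255.59642720147312, 'cy': 196.516921335568, 'rvec': array([ 2.32344743, -0.71502886,  0.26637765]), 'tvec': array([-0.48755061,  0.34386739,  1.11549968])}
{'clock': 0.1, 'joint_pos': array([1.28797707e+00, 2.41345783e-01, 3.84194372e-03, 1.33519840e+00,
       1.81323360e-06, 1.57083735e+00]), 'joint_vel': array([ 0.00048428,  0.00020267,  0.00235479, -0.00019854, -0.00078771,
        0.00090322]), 'tau': array([-2.14988368e-04, -3.73138583e+01,  2.53009397e+01,  1.08672353e-02,
       -1.88445722e-05, -1.72517002e-05]), 'eef_pos': array([0.13938051, 0.4796168 , 0.24749139]), 'tool_rot': array([ 1.40959059e-01,  9.90014967e-01, -9.43319086e-04, -1.35186733e-04]), 'ft_force': array([ 0.58483153, -0.04498215, -0.10128149]), 'ft_torque': array([ 0.04627122, -0.00859087,  0.01428117]), 'grasp_force': 0.0, 'grip_width': 0.08529476855983324}
```

View pics/top0.png

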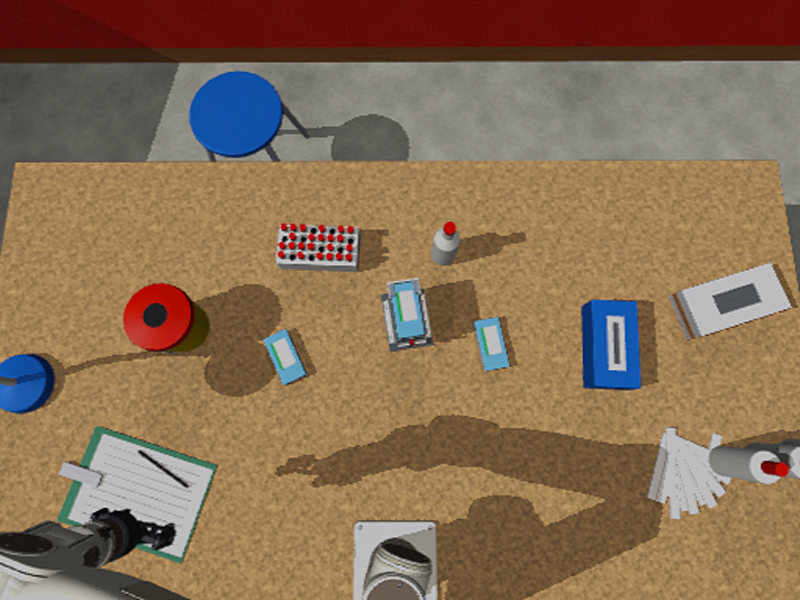

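View pics/side0.png

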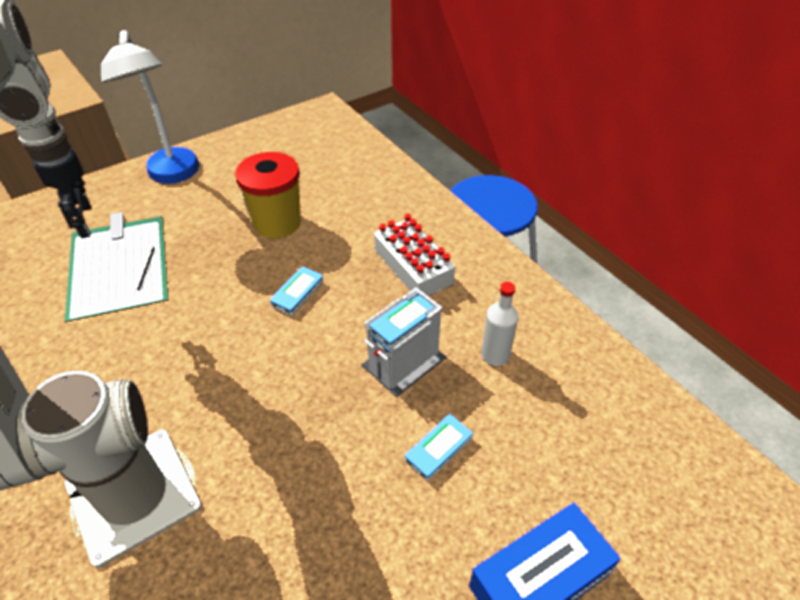

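The top view shows case_a/b at about (285,357) and (491,343), the dispenser at (407,315) with its lips at the far end, the bin at (158,318), the rack at (318,247) and the bottle at (445,243). Next I'll measure the lids from the cloud.

Run:
```python
from h import *
for n in("top","side"):
    D=np.load(f"{n}0.npz"); p,W=D["p"],D["W"]
    hsv=cv2.cvtColor(p,cv2.COLOR_RGB2HSV)
    s=(512/800)
    reg={"top":{"left":(250,320,310,390),"right":(465,310,520,378),"disp":(380,270,435,355)},
         "side":{"left":(262,258,330,318),"right":(395,408,480,480),"disp":(360,285,445,345)}}[n]
    for k,(a,b,c,d) in reg.items():
        m=np.zeros(p.shape[:2],bool); m[int(b*s):int(d*s),int(a*s):int(c*s)]=1
        Z=W[...,2]; zc=(0.015,0.04) if k!="disp" else (0.14,0.16)
        q=m&(Z>zc[0])&(Z<zc[1])
        blue=q&(hsv[...,0]>85)&(hsv[...,0]<115)&(hsv[...,1]>60)
        for nm,mm in(("all",q),("blue",blue)):
            pts=W[mm][:,:2].astype(np.float32)
            if len(pts)<10: continue
            r=cv2.minAreaRect(pts*1000); print(n,k,nm,len(pts),np.round(r[0],1),np.round(r[1],1),round(r[2],2),"zmed",np.round(np.median(Z[mm]),4), "mean",pts.mean(0))
    for k,(x,y) in {"top":{"bin":(158,318),"rack":(318,247),"cap":(449,228)},"side":{}}[n].items(): print(k,W[int(y*s),int(x*s)])
p=np.load("top0.npz")["p"][170:228,235:285]; cv2.imwrite("pics/dz.png",cv2.resize(p[...,::-1],None,fx=10,fy=10,interpolation=cv2.INTER_CUBIC))
```

```text
top left all 533 [486.4 275.4] [128.2  62.5] 25.65 zmed 0.0273 mean [0.4854758  0.27424985]
top left blue 326 [486.8 276. ] [127.2  61.9] 25.67 zmed 0.0273 mean [0.48108393 0.2720914 ]
top right all 526 [ 517.9 -242.2] [128.   63.4] 10.75 zmed 0.027 mean [ 0.51656246 -0.24144593]
top right blue 331 [ 517.9 -241.4] [127.9  61.6] 11.11 zmed 0.0267 mean [ 0.5118546  -0.24165075]
top disp all 788 [583.2 -29.6] [135.2  89.3] 8.97 zmed 0.1509 mean [ 0.5823639  -0.02935156]
top disp blue 360 [582.4 -28.5] [130.   62.4] 10.51 zmed 0.1509 mean [ 0.572315   -0.03050413]
bin [0.55806785 0.53002805 0.18104497]
rack [0.7595347  0.19634467 0.06015703]
cap [ 0.7572712  -0.12371032  0.21733869]
side left all 478 [482.5 276.4] [130.   67.1] 25.83 zmed 0.0262 mean [0.4803696  0.27201703]
side left blue 304 [483.  275.5] [129.9  65.7] 26.28 zmed 0.0258 mean [0.47554427 0.26917318]
side right all 850 [ 514.9 -240.7] [128.8  63. ] 10.92 zmed 0.0259 mean [ 0.51237816 -0.24298038]
side right blue 531 [ 514.9 -241.1] [128.9  62.1] 10.71 zmed 0.0257 mean [ 0.50601906 -0.24506603]
side disp all 888 [581.6 -27. ] [136.1  91.2] 10.12 zmed 0.15 mean [ 0.5799402  -0.02807188]
side disp blue 413 [579.7 -24.6] [131.8  69.6] 9.54 zmed 0.1499 mean [ 0.5649888  -0.03216263]
```

View pics/dz.png

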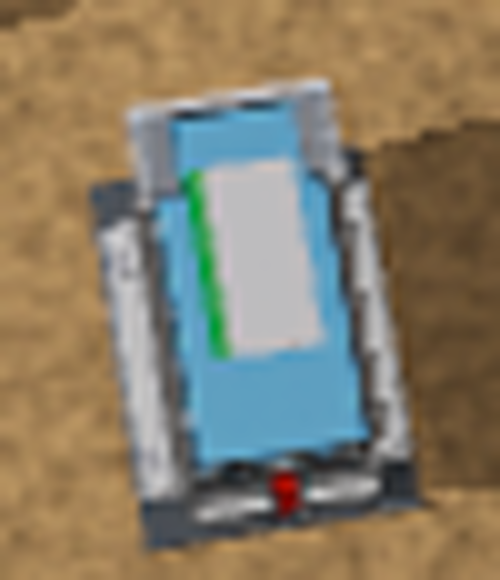

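```bash
cat >> h.py <<'E'
from scipy.spatial.transform import Rotation as Ro
def plan(tx,ty,tz,yaw,n=None,rows_total=None):
    """rows to bring the TCP to (x,y,z), pointing down, tool y at heading yaw (deg)"""
    o=bot.get_obs(); p=np.array(o["eef_pos"]); R=Ro.from_quat(o["tool_rot"])
    c,s=np.cos(np.radians(yaw)),np.sin(np.radians(yaw))
    T=Ro.from_matrix(np.array([[-s,c,0],[c,s,0],[0,0,-1]]).T.reshape(3,3).T if 0 else np.column_stack([[-s,c,0],[c,s,0],[0,0,-1]]))
    rv=(R.inv()*T).as_rotvec(); d=np.array([tx,ty,tz])-p
    n=n or max(1,int(np.ceil(max(np.linalg.norm(d)/.039,np.linalg.norm(rv)/np.radians(7)))))
    print("at",p.round(4),"n",n,"j6",round(o["joint_pos"][5],2),"F",o["ft_force"].round(1),"w",round(o["grip_width"],4),"t",round(o["clock"],2))
    for i in range(n):
        print((R.inv().apply(d/n)/.2).round(3).tolist(),(rv/n/np.pi).round(4).tolist()); R=R*Ro.from_rotvec(rv/n)
E
python3 -c "
from h import *
plan(.52,-.03,.33,100)"
```

```text
at [0.1394 0.4796 0.2475] n 17 j6 1.57 F [ 0.6 -0.  -0.1] w 0.0853 t 0.1
[-0.149, -0.113, -0.024] [-0.0, -0.0, -0.0086]
[-0.146, -0.117, -0.024] [-0.0, -0.0, -0.0086]
[-0.143, -0.121, -0.024] [-0.0, -0.0, -0.0086]
[-0.14, -0.124, -0.024] [-0.0, -0.0, -0.0086]
[-0.136, -0.128, -0.024] [-0.0, -0.0, -0.0086]
[-0.133, -0.132, -0.024] [-0.0, -0.0, -0.0086]
[-0.129, -0.135, -0.024] [-0.0, -0.0, -0.0086]
[-0.126, -0.139, -0.024] [-0.0, -0.0, -0.0086]
[-0.122, -0.142, -0.024] [-0.0, -0.0, -0.0086]
[-0.118, -0.145, -0.024] [-0.0, -0.0, -0.0086]
[-0.114, -0.148, -0.024] [-0.0, -0.0, -0.0086]
[-0.11, -0.151, -0.024] [-0.0, -0.0, -0.0086]
[-0.106, -0.154, -0.024] [-0.0, -0.0, -0.0086]
[-0.102, -0.157, -0.024] [-0.0, -0.0, -0.0086]
[-0.097, -0.16, -0.024] [-0.0, -0.0, -0.0086]
[-0.093, -0.162, -0.024] [-0.0, -0.0, -0.0086]
[-0.089, -0.165, -0.024] [-0.0, -0.0, -0.0086]
```

Emit:
apply_moves --steps '[[[-0.149, -0.113, -0.024], [0, 0, -0.009], 1], [[-0.146, -0.117, -0.024], [0, 0, -0.009], 1], [[-0.143, -0.121, -0.024], [0, 0, -0.009], 1], [[-0.14, -0.124, -0.024], [0, 0, -0.009], 1], [[-0.136, -0.128, -0.024], [0, 0, -0.009], 1], [[-0.133, -0.132, -0.024], [0, 0, -0.009], 1], [[-0.129, -0.135, -0.024], [0, 0, -0.009], 1], [[-0.126, -0.139, -0.024], [0, 0, -0.009], 1]]'

```text
clock: 0.77
eef_pos: [0.3201, 0.2393, 0.2867]
tool_rot: [0.027, 1.0, -0.0, -0.0]
ft_force: [-0.3, -0.4, -1.1]
grip_width: 0.0854
grasp_force: 0.0
```

Emit:
apply_moves --steps '[[[-0.122, -0.142, -0.024], [0, 0, -0.009], 1], [[-0.118, -0.145, -0.024], [0, 0, -0.009], 1], [[-0.114, -0.148, -0.024], [0, 0, -0.009], 1], [[-0.11, -0.151, -0.024], [0, 0, -0.009], 1], [[-0.106, -0.154, -0.024], [0, 0, -0.009], 1], [[-0.102, -0.157, -0.024], [0, 0, -0.009], 1], [[-0.097, -0.16, -0.024], [0, 0, -0.009], 1], [[-0.09, -0.163, -0.024], [0, 0, -0.009], 1]]'

```text
clock: 1.43
eef_pos: [0.5026, 0.0022, 0.3249]
tool_rot: [-0.085, 0.996, 0.0, -0.0]
ft_force: [0.6, 0.4, 1.1]
grip_width: 0.0856
grasp_force: 0.0
```

Run:
```python
from h import *
plan(.486,.276,.30,115.7)
C=cal("wrist"); p,d=camera("wrist"); np.savez("w0.npz",p=p,d=d,W=cloud("wrist",d,C))
cv2.imwrite("pics/w0.png",p[...,::-1])
```

```text
at [0.5026 0.0022 0.3249] n 8 j6 -0.17 F [0.6 0.4 1.1] w 0.0856 t 1.43
[-0.019, 0.17, 0.016] [0.0, -0.0, -0.0111]
[-0.025, 0.17, 0.016] [0.0, -0.0, -0.0111]
[-0.031, 0.169, 0.016] [0.0, -0.0, -0.0111]
[-0.036, 0.168, 0.016] [0.0, -0.0, -0.0111]
[-0.042, 0.166, 0.016] [0.0, -0.0, -0.0111]
[-0.048, 0.165, 0.016] [0.0, -0.0, -0.0111]
[-0.054, 0.163, 0.016] [0.0, -0.0, -0.0111]
[-0.059, 0.161, 0.016] [0.0, -0.0, -0.0111]
```

View pics/w0.png

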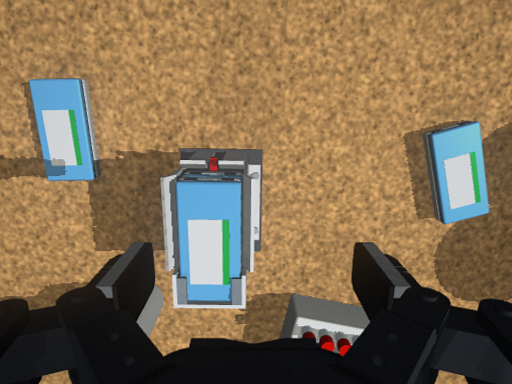

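The wrist view shows both desk cases (62,130) and (458,172) and the dispenser with its lid at (210,240), the lips at rows 278-305 and the red pointer at (213,163). I'll measure all three in this one frame.

Run:
```python
from h import *
D=np.load("w0.npz"); p,W=D["p"],D["W"]; Z=W[...,2]; hsv=cv2.cvtColor(p,cv2.COLOR_RGB2HSV)
blue=(hsv[...,0]>85)&(hsv[...,0]<115)&(hsv[...,1]>60)
def rep(k,m):
    pts=(W[m][:,:2]*1000).astype(np.float32); r=cv2.minAreaRect(pts)
    print(k,len(pts),np.round(r[0],1),np.round(r[1],1),round(r[2],2),"z",np.round(np.percentile(Z[m],[5,50,95]),4))
def box(u0,v0,u1,v1):
    m=np.zeros(Z.shape,bool); m[v0:v1,u0:u1]=1; return m
for k,b,z in(("right",(20,65,110,190),(.018,.035)),("left",(410,110,500,235),(.018,.035)),("stock",(150,140,260,304),(.143,.157))):
    q=box(*b)&(Z>z[0])&(Z<z[1]); rep(k+" all",q)
    # closed blue outline
    rep(k+" blue",q&blue)
q=box(150,130,290,315)&(Z>.1435)&(Z<.158); rep("top parts",q)
# lip tops
q=box(150,270,290,315)&(Z>.1515)&(Z<.158)&~blue; rep("lips/back",q)
q=box(150,130,290,315)&(Z>.004)&(Z<.02); rep("foot",q)
# blue edge line fits at lid: left and right edges by row
C=np.median(W[box(205,230,215,250)],0);print(C)
for nm,f in(("L",0),("R",-1)):
    e=[]
    for v in range(195,270):
        u=np.where(blue[v,165:255]&(abs(Z[v,165:255]-.151)<.006))[0]
        if len(u): e.append(W[v,165+u[f],:2])
    e=np.array(e); vx,vy,x0,y0=cv2.fitLine(e.astype(np.float32),cv2.DIST_HUBER,0,.001,.001).ravel(); print(nm,np.degrees(np.arctan(vy/vx)),e.mean(0))
```

```text
right all 5130 [ 515.1 -241.8] [128.7  62.6] 10.85 z [0.0236 0.0258 0.0272]
right blue 3323 [ 515.8 -241.3] [127.1  62.6] 10.21 z [0.0226 0.0256 0.0271]
left all 4680 [482.9 274.8] [128.3  63. ] 25.7 z [0.0235 0.0261 0.0276]
left blue 2986 [483.2 274.9] [127.7  63. ] 25.7 z [0.0238 0.0259 0.0273]
stock all 9262 [580.  -29.5] [135.4  89.7] 9.23 z [0.145  0.1499 0.1526]
stock blue 4607 [580.  -28.9] [129.8  61.9] 8.91 z [0.1482 0.1498 0.151 ]
top parts 9467 [580.7 -29.6] [137.2  89.5] 9.01 z [0.1452 0.15   0.1529]
lips/back 1033 [626.9 -22.2] [43.3 74.1] 8.62 z [0.1518 0.1528 0.1539]
foot 1106 [627.1 -18.2] [250.2 206.3] 6.36 z [0.0042 0.0073 0.0156]
[nan nan nan]
L 8.786896 [ 0.57186343 -0.06056519]
R 9.136297 [ 0.56229712 -0.00065172]
```

```bash
python3 -c "
from h import *
plan(.484,.275,.18,115.7,8)"
```

```text
at [ 0.5066 -0.0027  0.3249] n 8 j6 -0.17 F [ 4.3 -2.6  2.3] w 0.0854 t 1.48
[-0.015, 0.174, 0.09] [-0.0002, 0.0001, -0.0112]
[-0.021, 0.173, 0.09] [-0.0002, 0.0001, -0.0112]
[-0.027, 0.172, 0.09] [-0.0002, 0.0001, -0.0112]
[-0.033, 0.171, 0.09] [-0.0002, 0.0001, -0.0112]
[-0.039, 0.17, 0.09] [-0.0002, 0.0001, -0.0112]
[-0.045, 0.168, 0.09] [-0.0002, 0.0001, -0.0112]
[-0.051, 0.167, 0.09] [-0.0002, 0.0001, -0.0112]
[-0.057, 0.165, 0.09] [-0.0002, 0.0001, -0.0112]
```

Emit:
apply_moves --steps '[[[-0.015, 0.176, 0.09], [0, 0, -0.0112], 1], [[-0.021, 0.175, 0.09], [0, 0, -0.0112], 1], [[-0.027, 0.174, 0.09], [0, 0, -0.0112], 1], [[-0.033, 0.173, 0.09], [0, 0, -0.0112], 1], [[-0.039, 0.172, 0.09], [0, 0, -0.0112], 1], [[-0.045, 0.17, 0.09], [0, 0, -0.0112], 1], [[-0.051, 0.169, 0.09], [0, 0, -0.0112], 1], [[-0.057, 0.167, 0.09], [0, 0, -0.0112], 1]]'

```text
clock: 2.15
eef_pos: [0.4767, 0.2866, 0.1798]
tool_rot: [-0.224, 0.974, -0.0, -0.0]
ft_force: [0.6, 0.3, -0.2]
grip_width: 0.0853
grasp_force: 0.0
```

Emit:
apply_moves --steps '[[[0, 0, 0.15], [0, 0, 0], 1], [[0, 0, 0.15], [0, 0, 0], 1], [[0, 0, 0.1], [0, 0, 0], 1], [[0, 0, 0.05], [0, 0, 0], 1], [[0, 0, 0], [0, 0, 0], 1], [[0, 0, 0], [0, 0, 0], 1], [[0, 0, 0], [0, 0, 0], 1], [[0, 0, 0], [0, 0, 0], 1]]'

```text
clock: 2.82
eef_pos: [0.479, 0.2855, 0.093]
tool_rot: [-0.223, 0.975, 0.001, 0.002]
ft_force: [0.1, -0.4, 0.7]
grip_width: 0.0855
grasp_force: 0.0
```

```bash
python3 -c "
from h import *
plan(.484,.275,.027,115.7,4)"
```

```text
at [0.479  0.2855 0.093 ] n 4 j6 0.09 F [ 0.1 -0.4  0.7] w 0.0855 t 2.82
[0.0, -0.015, 0.083] [0.0, 0.0003, 0.0002]
[0.0, -0.015, 0.083] [0.0, 0.0003, 0.0002]
[0.0, -0.015, 0.083] [0.0, 0.0003, 0.0002]
[0.0, -0.015, 0.083] [0.0, 0.0003, 0.0002]
```

Emit:
apply_moves --steps '[[[0, -0.04, 0.03], [0, 0, 0], 1], [[0, -0.02, 0.1], [0, 0, 0], 1], [[0, 0, 0.1], [0, 0, 0], 1], [[0, 0, 0.1], [0, 0, 0], 1], [[0, 0, 0], [0, 0, 0], 1], [[0, 0, 0], [0, 0, 0], 1], [[0, 0, 0], [0, 0, 0], 0.5], [[0, 0, 0], [0, 0, 0], 0.5]]'

```text
clock: 3.48
eef_pos: [0.4842, 0.2748, 0.0268]
tool_rot: [-0.224, 0.975, 0.0, 0.001]
ft_force: [-0.8, 1.7, 0.6]
grip_width: 0.0639
grasp_force: 0.0
```

Emit:
apply_moves --steps '[[[0, 0, 0], [0, 0, 0], 0.4], [[0, 0, 0], [0, 0, 0], 0.4], [[0, 0, 0], [0, 0, 0], 0.4], [[0, 0, 0], [0, 0, 0], 0.4], [[0, 0, 0], [0, 0, 0], 0.4], [[0, 0, -0.05], [0, 0, 0], 0.4], [[0, 0, -0.15], [0, 0, 0], 0.4], [[0, 0, -0.2], [0, 0, 0], 0.4]]'

```text
clock: 4.15
eef_pos: [0.4799, 0.2726, 0.1031]
tool_rot: [-0.224, 0.975, -0.001, -0.004]
ft_force: [0.5, 0.2, -0.7]
grip_width: 0.0605
grasp_force: 65.5
```

```bash
python3 -c "
from h import *
plan(.5454,-.0347,.25,99)"
```

```text
at [0.4799 0.2726 0.1031] n 9 j6 0.07 F [ 0.5  0.2 -0.7] w 0.0605 t 4.15
[0.042, -0.17, -0.081] [-0.0001, -0.0003, 0.0104]
[0.037, -0.171, -0.081] [-0.0001, -0.0003, 0.0104]
[0.031, -0.172, -0.081] [-0.0001, -0.0003, 0.0104]
[0.025, -0.173, -0.081] [-0.0001, -0.0003, 0.0104]
[0.02, -0.174, -0.081] [-0.0001, -0.0003, 0.0104]
[0.014, -0.174, -0.081] [-0.0001, -0.0003, 0.0104]
[0.008, -0.174, -0.082] [-0.0001, -0.0003, 0.0104]
[0.002, -0.175, -0.082] [-0.0001, -0.0003, 0.0104]
[-0.003, -0.175, -0.082] [-0.0001, -0.0003, 0.0104]
```

Emit:
apply_moves --steps '[[[0.042, -0.17, -0.09], [0, 0, 0.0104], 0.4], [[0.037, -0.171, -0.09], [0, 0, 0.0104], 0.4], [[0.031, -0.172, -0.09], [0, 0, 0.0104], 0.4], [[0.025, -0.173, -0.081], [0, 0, 0.0104], 0.4], [[0.02, -0.174, -0.081], [0, 0, 0.0104], 0.4], [[0.014, -0.174, -0.081], [0, 0, 0.0104], 0.4], [[0.008, -0.174, -0.06], [0, 0, 0.0104], 0.4], [[0.002, -0.175, -0.05], [0, 0, 0.0104], 0.4]]'

```text
clock: 4.82
eef_pos: [0.5407, -0.0011, 0.2318]
tool_rot: [-0.094, 0.996, -0.0, 0.001]
ft_force: [1.7, 0.0, -1.3]
grip_width: 0.0603
grasp_force: 65.5
```

Emit:
apply_moves --steps '[[[0.01, -0.12, 0], [0, 0, 0.01], 0.4], [[0, 0, 0], [0, 0, 0], 0.4], [[0, 0, 0], [0, 0, 0], 0.4], [[0, 0, 0], [0, 0, 0], 0.4], [[0, 0, 0], [0, 0, 0], 0.4], [[0, 0, 0], [0, 0, 0], 0.4], [[0, 0, 0], [0, 0, 0], 0.4], [[0, 0, 0], [0, 0, 0], 0.4]]'

```text
clock: 5.48
eef_pos: [0.5431, -0.0225, 0.2296]
tool_rot: [-0.08, 0.997, 0.0, -0.0]
ft_force: [-0.0, -0.0, -0.9]
grip_width: 0.0605
grasp_force: 65.5
```

Run:
```python
from h import *
plan(.5425,-.0351,.20,99,4)
for n in("side","wrist"):
    C=cal(n); p,d=camera(n); W=cloud(n,d,C); Z=W[...,2]; np.savez(n+"1.npz",p=p,d=d,W=W)
a=np.load("side1.npz")["p"][120:270,170:350]; b=np.load("wrist1.npz")["p"]
cv2.imwrite("pics/m1.png",np.hstack([cv2.resize(a,(360,300)),cv2.resize(b,(400,300))])[...,::-1])
```

```text
at [ 0.5431 -0.0225  0.2296] n 4 j6 -0.2 F [-0.  -0.  -0.9] w 0.0605 t 5.48
[0.003, -0.015, 0.037] [0.0, -0.0, 0.0002]
[0.003, -0.015, 0.037] [0.0, -0.0, 0.0002]
[0.003, -0.015, 0.037] [0.0, -0.0, 0.0002]
[0.003, -0.015, 0.037] [0.0, -0.0, 0.0002]
```

View pics/m1.png

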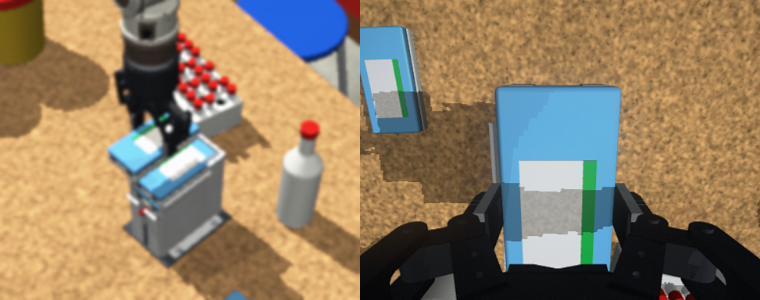

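Run:
```python
from h import *
D=np.load("wrist1.npz"); p,W=D["p"],D["W"]; Z=W[...,2]
q=(abs(Z-.228)<.008)&(np.arange(512)[None,:]>150)&(np.arange(512)[None,:]<370)&(np.arange(384)[:,None]<235); pts=W[q]
print(len(pts),np.percentile(Z[q],[5,50,95]))
P=(pts[:,:2]-np.array([.5431,-.0225]))*1000
a=np.radians(9.2); X=P@[np.cos(a),np.sin(a)]; Y=P@[-np.sin(a),np.cos(a)]
print("front x",np.percentile(X,[.2,1,2]),"y",np.percentile(Y,[.5,2,98,99.5]))
for lo,hi in((-62,-45),(-45,-30),(-30,-10)):
    m=(X>lo)&(X<hi); print(lo,np.percentile(Y[m],[1,99]), np.median(pts[m,2]))
print(plan(.5425,-.0351,.1775,99,4))
```

```text
19442 [0.22720298 0.22855357 0.22960274]
front x [-64.22000407 -63.54313369 -63.18201179] y [-30.98357445 -29.8383916   28.54214091  29.6926132 ]
-62 [-30.49674736  29.24926119] 0.2285861266755272
-45 [-30.46886254  29.17394607] 0.2285414854581038
-30 [-30.6385577   29.38663167] 0.22864514455080004
at [ 0.5432 -0.0229  0.2296] n 4 j6 -0.2 F [-0.3  1.3 -1.3] w 0.0604 t 5.58
[0.003, -0.015, 0.065] [0.0, -0.0, 0.0002]
[0.003, -0.015, 0.065] [0.0, -0.0, 0.0002]
[0.003, -0.015, 0.065] [0.0, -0.0, 0.0002]
[0.003, -0.015, 0.065] [0.0, -0.0, 0.0002]
None
```

Emit:
apply_moves --steps '[[[0.006, -0.03, 0], [0, 0, 0], 0.4], [[0.006, -0.031, 0.02], [0, 0, 0], 0.4], [[0, 0, 0.08], [0, 0, 0], 0.4], [[0, 0, 0.08], [0, 0, 0], 0.4], [[0, 0, 0.05], [0, 0, 0], 0.4], [[0, 0, 0.03], [0, 0, 0], 0.4], [[0, 0, 0], [0, 0, 0], 0.4], [[0, 0, 0], [0, 0, 0], 0.4]]'

```text
clock: 6.25
eef_pos: [0.5431, -0.0361, 0.1782]
tool_rot: [-0.079, 0.997, -0.0, 0.0]
ft_force: [0.3, 0.7, -0.9]
grip_width: 0.0603
grasp_force: 65.6
```

```bash
python3 -c "
from h import *
plan(.5425,-.0351,.1775,99,1)"
```

```text
at [ 0.5431 -0.0361  0.1782] n 1 j6 -0.22 F [ 0.3  0.7 -0.9] w 0.0603 t 6.25
[0.002, 0.005, 0.003] [-0.0001, 0.0002, 0.0003]
```

Emit:
apply_moves --steps '[[[0.002, 0.005, 0.005], [0, 0, 0], 0.4], [[0, 0, 0], [0, 0, 0], 0.4], [[0, 0, 0], [0, 0, 0], 1], [[0, 0, 0], [0, 0, 0], 1], [[0, 0, 0], [0, 0, 0], 1], [[0, 0, -0.05], [0, 0, 0], 1], [[0, 0, -0.1], [0, 0, 0], 1], [[0, 0, -0.05], [0, 0, 0], 0]]'

```text
clock: 6.92
eef_pos: [0.543, -0.0349, 0.2192]
tool_rot: [-0.079, 0.997, -0.0, 0.001]
ft_force: [-0.6, 0.6, 0.3]
grip_width: 0.0753
grasp_force: 0.0
```

Emit:
apply_moves --steps '[[[-0.06, 0, 0], [0, 0, 0], 0], [[-0.06, 0, 0], [0, 0, 0], 0], [[0, 0, 0], [0, 0, 0], 0], [[0, 0, 0], [0, 0, 0], 0], [[0, 0, 0], [0, 0, 0], 0], [[0, 0, 0], [0, 0, 0], 0], [[0, 0, 0], [0, 0, 0], 0], [[0, 0, 0], [0, 0, 0], 0]]'

```text
clock: 7.58
eef_pos: [0.5655, -0.0312, 0.2168]
tool_rot: [-0.079, 0.997, 0.0, -0.0]
ft_force: [0.0, -0.6, 0.7]
grip_width: -0.0003
grasp_force: 0.0
```

Run:
```python
from h import *
D=np.array([.580,-.0292]);a=np.radians(9);ax=np.array([np.cos(a),np.sin(a)])
g=D-.014*ax; plan(g[0],g[1],.20,99,1)
for n in("top",):
    C=cal(n); p,d=camera(n); W=cloud(n,d,C); Z=W[...,2]; hsv=cv2.cvtColor(p,cv2.COLOR_RGB2HSV)
    m=(abs(Z-.176)<.006)&(hsv[...,2]>60)&(abs(W[...,0]-.55)<.12)&(abs(W[...,1]+.03)<.08)
    r=cv2.minAreaRect((W[m][:,:2]*1000).astype(np.float32)); print(r,np.median(Z[m])); c=(np.array(r[0])/1000-D); print("disp",c@ax,c@[-ax[1],ax[0]])
```

```text
at [ 0.5655 -0.0312  0.2168] n 1 j6 -0.21 F [ 0.  -0.6  0.7] w -0.0003 t 7.58
[-0.003, -0.001, 0.084] [0.0, -0.0001, 0.0003]
((0.0, 0.0), (0.0, 0.0), 0.0) nan
disp -0.5682913511660052 0.11957248926871192
  return _methods._mean(a, axis=axis, dtype=dtype,
  ret = ret.dtype.type(ret / rcount)
```

```bash
cat >> h.py <<'E'
def look(name):
    S,_=camera("side"); Wp,_=camera("wrist")
    cv2.imwrite(f"pics/{name}.png",np.hstack([cv2.resize(S[130:250,180:330],(450,360),interpolation=cv2.INTER_CUBIC),cv2.resize(Wp,(350,262)) if 0 else cv2.resize(Wp[:,60:430],(347,360))])[...,::-1])
E
python3 -c "
from h import *
look('m2')"
```

```text
(no output)
```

View pics/m2.png

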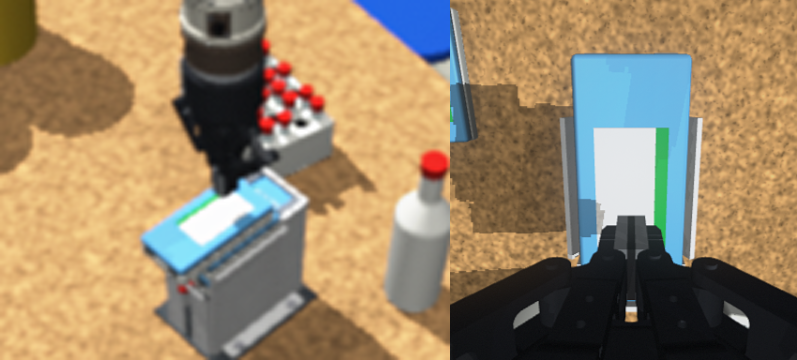

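Emit:
apply_moves --steps '[[[0, 0, 0.04], [0, 0, 0], 0], [[0, 0, 0.05], [0, 0, 0], 0], [[0, 0, 0.015], [0, 0, 0], 0], [[0, 0, 0.015], [0, 0, 0], 0], [[0, 0, 0.015], [0, 0, 0], 0], [[0, 0, 0.015], [0, 0, 0], 0], [[0, 0, 0.015], [0, 0, 0], 0], [[0, 0, 0.01], [0, 0, 0], 0]]'

```text
clock: 8.4
eef_pos: [0.5658, -0.0312, 0.1827]
tool_rot: [-0.079, 0.997, -0.0, 0.0]
ft_force: [-3.2, -0.1, 7.9]
grip_width: -0.0001
grasp_force: 4.2
```

```bash
python3 -c "
from h import *
plan(.566,-.0312,.165,99,1)"
```

```text
at [ 0.5658 -0.0312  0.1827] n 1 j6 -0.21 F [-3.2 -0.1  7.9] w -0.0001 t 8.4
[-0.001, -0.0, 0.088] [-0.0001, 0.0002, 0.0004]
```

Emit:
apply_moves --steps '[[[0, 0, 0.02], [0, 0, 0], 0], [[0, 0, 0.02], [0, 0, 0], 0], [[0, 0, 0.02], [0, 0, 0], 0], [[0, 0, 0.02], [0, 0, 0], 0], [[0, 0, 0.01], [0, 0, 0], 0], [[0, 0, 0], [0, 0, 0], 0], [[0, 0, 0], [0, 0, 0], 0], [[0, 0, 0], [0, 0, 0], 0]]'

```text
clock: 9.07
eef_pos: [0.5661, -0.0312, 0.165]
tool_rot: [-0.079, 0.997, -0.0, 0.001]
ft_force: [-2.9, 1.1, 7.2]
grip_width: 0.0002
grasp_force: 4.1
```

Run:
```python
from h import *
C=cal("wrist"); p,d=camera("wrist"); W=cloud("wrist",d,C); np.savez("w3.npz",p=p,d=d,W=W)
Z=W[...,2]; D=np.array([.580,-.0292]);a=np.radians(9)
X=(W[...,:2]-D)@[np.cos(a),np.sin(a)]; Y=(W[...,:2]-D)@[-np.sin(a),np.cos(a)]
plan(.566,-.0312,.165,99,1)
for x0 in range(-110,0,10):
    m=(abs(X-x0/1000)<.005)&(abs(Y)<.025)&(Z>.1)
    if m.sum()>20: print(x0,m.sum(),np.median(Z[m]).round(4))
m=(abs(Y)<.022)&(Z>.125)&(Z<.19)&(X<-.02); print("front",np.percentile(X[m],[.3,1,2]))
S,_=camera("side"); cv2.imwrite("pics/m3.png",np.hstack([cv2.resize(S[130:250,180:330],(450,360),interpolation=cv2.INTER_CUBIC),cv2.resize(p[:,60:430],(347,360))])[...,::-1])
```

```text
at [ 0.5661 -0.0312  0.1651] n 1 j6 -0.21 F [-2.2 -0.2  7.8] w 0.0 t 9.12
[0.0, -0.0, 0.0] [-0.0001, 0.0004, 0.0004]
-100 1666 0.1476
-90 3161 0.148
-80 2993 0.148
-70 2805 0.148
-60 2654 0.1482
-50 2514 0.1483
-40 2392 0.1483
-30 18965 0.2245
-20 5495 0.1927
-10 1524 0.1852
front [-0.10022097 -0.09959417 -0.09872986]
```

View pics/m3.png

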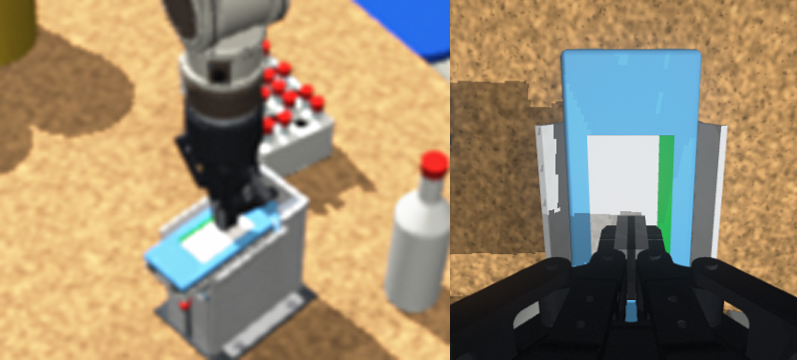

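Emit:
apply_moves --steps '[[[0, 0, 0.005], [0, 0, 0], 0], [[-0.012, 0, 0.002], [0, 0, 0], 0], [[-0.015, 0, 0], [0, 0, 0], 0], [[-0.018, 0, 0], [0, 0, 0], 0], [[-0.02, 0, 0], [0, 0, 0], 0], [[-0.02, 0, 0], [0, 0, 0], 0], [[-0.015, 0, 0], [0, 0, 0], 0], [[0, 0, 0], [0, 0, 0], 0]]'

```text
clock: 9.83
eef_pos: [0.5865, -0.0281, 0.1638]
tool_rot: [-0.079, 0.997, -0.0, 0.001]
ft_force: [-1.4, 0.2, 7.7]
grip_width: 0.0001
grasp_force: 4.2
```

```bash
cat >> h.py <<'E'
D=np.array([.580,-.0292]);A=np.radians(9)
def front():
    C=cal("wrist"); p,d=camera("wrist"); W=cloud("wrist",d,C); Z=W[...,2]
    X=(W[...,:2]-D)@[np.cos(A),np.sin(A)]*1000; Y=(W[...,:2]-D)@[-np.sin(A),np.cos(A)]*1000
    o=bot.get_obs(); e=np.array(o["eef_pos"]); print("tcp",e.round(4),"dispx",((e[:2]-D)@[np.cos(A),np.sin(A)]).round(4),"dispy",((e[:2]-D)@[-np.sin(A),np.cos(A)]).round(4),"F",o["ft_force"].round(1),"w",round(o["grip_width"],4),"t",round(o["clock"],2))
    m=(abs(Y)<22)&(Z>.125)&(Z<.185)&(X<-20); print("front",np.percentile(X[m],[.3,1,2]).round(1))
    for x0 in range(-100,-20,10):
        q=(abs(X-x0)<5)&(abs(Y)<24)&(Z>.115)&(Z<.185)
        if q.sum()>50: print(x0,np.median(Z[q]).round(4),end="; ")
    hsv=cv2.cvtColor(p,cv2.COLOR_RGB2HSV); b=(hsv[...,0]>85)&(hsv[...,0]<115)&(hsv[...,1]>60)
    for x0 in (-90,-75,-60,-45):
        q=(abs(X-x0)<4)&b&(Z>.13)&(Z<.185)
        if q.sum()>50: print("y@",x0,np.percentile(Y[q],[1,99]).round(1),end=" ")
    return p
E
python3 -c "
from h import *
front()"
```

```text
tcp [ 0.5865 -0.0281  0.1639] dispx 0.0066 dispy 0.0 F [-1.7 -0.3  7.7] w 0.0002 t 9.88
front [-79.9 -79.3 -78.5]
-80 0.1464; -70 0.1468; -60 0.1468; -50 0.1468; -40 0.147; -30 0.147; y@ -75 [-30.1  29. ] y@ -60 [-30.5  29.3] y@ -45 [-30.6  29.5]
```

Emit:
apply_moves --steps '[[[-0.015, 0, 0], [0, 0, 0], 0], [[-0.02, 0, 0], [0, 0, 0], 0], [[-0.02, 0, 0], [0, 0, 0], 0], [[-0.015, 0, 0], [0, 0, 0], 0], [[-0.01, 0, 0], [0, 0, 0], 0], [[-0.01, 0, 0], [0, 0, 0], 0], [[0, 0, 0], [0, 0, 0], 0], [[0, 0, 0], [0, 0, 0], 0]]'

```text
clock: 10.55
eef_pos: [0.6034, -0.0254, 0.1638]
tool_rot: [-0.079, 0.997, -0.0, 0.0]
ft_force: [-2.9, -0.7, 9.1]
grip_width: 0.0001
grasp_force: 4.4
```

```bash
python3 -c "
from h import *
front()"
```

```text
tcp [ 0.6034 -0.0254  0.1638] dispx 0.0237 dispy 0.0001 F [-3.6 -1.3  9.3] w -0.0 t 10.6
front [-63.7 -63.  -62.4]
-60 0.1467; -50 0.1468; -40 0.1468; -30 0.1468; y@ -60 [-30.3  29.2] y@ -45 [-30.5  29.3]
```

Emit:
apply_moves --steps '[[[0, 0, -0.01], [0, 0, 0], 0], [[0, 0, -0.02], [0, 0, 0], 0], [[0, 0, -0.05], [0, 0, 0], 0], [[0, 0, -0.1], [0, 0, 0], 0], [[0.03, 0, -0.15], [0, 0, 0], 1], [[0.05, 0, -0.1], [0, 0, 0], 1], [[0, 0, 0], [0, 0, 0], 1], [[0, 0, 0], [0, 0, 0], 1]]'

```text
clock: 11.27
eef_pos: [0.5884, -0.0277, 0.2501]
tool_rot: [-0.079, 0.997, -0.0, 0.002]
ft_force: [-0.8, 0.1, 0.0]
grip_width: 0.048
grasp_force: 0.0
```

```bash
python3 -c "
from h import *
p=front(); cv2.imwrite('pics/w5.png',p[...,::-1])
plan(.5155,-.2415,.15,100.8,7)"
```

```text
tcp [ 0.5878 -0.0277  0.2484] dispx 0.008 dispy 0.0003 F [ 0.  -0.7 -0.8] w 0.0558 t 11.32
front [-64.  -63.3 -63.3]
-60 0.1499; -50 0.1502; -40 0.1501; -30 0.1501; y@ -60 [-30.4  29.4] y@ -45 [-30.7  29.3] at [ 0.5878 -0.0277  0.2484] n 7 j6 -0.21 F [ 0.  -0.7 -0.8] w 0.0558 t 11.32
[0.075, -0.143, 0.07] [-0.0, 0.0, -0.0014]
[0.076, -0.142, 0.07] [-0.0, 0.0, -0.0014]
[0.076, -0.142, 0.07] [-0.0, 0.0, -0.0014]
[0.077, -0.142, 0.07] [-0.0, 0.0, -0.0014]
[0.078, -0.141, 0.07] [-0.0, 0.0, -0.0014]
[0.078, -0.141, 0.07] [-0.0, 0.0, -0.0014]
[0.079, -0.141, 0.07] [-0.0, 0.0, -0.0014]
```

View pics/w5.png

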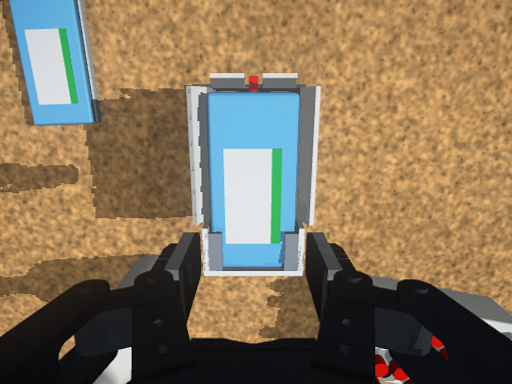

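The first case is home: its lid at (252,180) is level at 150 mm under both lips, at (215,250) and (292,250). Now I'll do the right-hand case.

Emit:
apply_moves --steps '[[[0.075, -0.143, 0.03], [0, 0, -0.0014], 1], [[0.076, -0.142, 0.06], [0, 0, -0.0014], 1], [[0.076, -0.142, 0.08], [0, 0, -0.0014], 1], [[0.077, -0.142, 0.08], [0, 0, -0.0014], 1], [[0.078, -0.141, 0.08], [0, 0, -0.0014], 1], [[0.078, -0.141, 0.08], [0, 0, -0.0014], 1], [[0.079, -0.141, 0.08], [0, 0, -0.0014], 1], [[0, 0, 0.1], [0, 0, 0], 1]]'

```text
clock: 11.98
eef_pos: [0.513, -0.2465, 0.1284]
tool_rot: [-0.091, 0.996, -0.001, -0.001]
ft_force: [0.8, 0.5, 0.2]
grip_width: 0.0851
grasp_force: 0.0
```

Emit:
apply_moves --steps '[[[0, 0, 0.1], [0, 0, 0], 1], [[0, 0, 0.05], [0, 0, 0], 1], [[0, 0, 0], [0, 0, 0], 1], [[0, 0, 0], [0, 0, 0], 1], [[0, 0, 0], [0, 0, 0], 1], [[0, 0, 0], [0, 0, 0], 1], [[0, 0, 0], [0, 0, 0], 1], [[0, 0, 0], [0, 0, 0], 1]]'

```text
clock: 12.65
eef_pos: [0.516, -0.2416, 0.1014]
tool_rot: [-0.095, 0.996, -0.001, 0.001]
ft_force: [-0.7, 0.2, -0.0]
grip_width: 0.0852
grasp_force: 0.0
```

```bash
python3 -c "
from h import *
plan(.5155,-.2415,.027,100.8,4)"
```

```text
at [ 0.516  -0.2416  0.1014] n 4 j6 -0.63 F [-0.7  0.2 -0. ] w 0.0852 t 12.65
[0.001, 0.0, 0.093] [-0.0001, 0.0001, 0.0001]
[0.001, 0.0, 0.093] [-0.0001, 0.0001, 0.0001]
[0.001, 0.0, 0.093] [-0.0001, 0.0001, 0.0001]
[0.001, 0.0, 0.093] [-0.0001, 0.0001, 0.0001]
```

Emit:
apply_moves --steps '[[[0, 0, 0.12], [0, 0, 0], 1], [[0, 0, 0.12], [0, 0, 0], 1], [[0, 0, 0.09], [0, 0, 0], 1], [[0, 0, 0.042], [0, 0, 0], 1], [[0, 0, 0], [0, 0, 0], 1], [[0, 0, 0], [0, 0, 0], 0.5], [[0, 0, 0], [0, 0, 0], 0.4], [[0, 0, 0], [0, 0, 0], 0.4]]'

```text
clock: 13.32
eef_pos: [0.5168, -0.2423, 0.028]
tool_rot: [-0.094, 0.996, -0.001, 0.002]
ft_force: [0.2, -0.2, -1.1]
grip_width: 0.0602
grasp_force: 65.5
```

Emit:
apply_moves --steps '[[[0, 0, 0], [0, 0, 0], 0.4], [[0, 0, 0], [0, 0, 0], 0.4], [[0, 0, 0], [0, 0, 0], 0.4], [[0, 0, 0], [0, 0, 0], 0.4], [[0, 0, -0.05], [0, 0, 0], 0.4], [[0, 0, -0.15], [0, 0, 0], 0.4], [[0, 0, -0.2], [0, 0, 0], 0.4], [[0, 0, -0.2], [0, 0, 0], 0.4]]'

```text
clock: 13.98
eef_pos: [0.5137, -0.2408, 0.1463]
tool_rot: [-0.094, 0.996, 0.001, -0.002]
ft_force: [1.6, 0.4, -1.1]
grip_width: 0.0602
grasp_force: 65.6
```

```bash
python3 -c "
from h import *
plan(.5425,-.0351,.225,99,8)"
```

```text
at [ 0.5137 -0.2408  0.1463] n 8 j6 -0.63 F [ 1.6  0.4 -1.1] w 0.0602 t 13.98
[-0.042, 0.123, -0.049] [0.0001, -0.0001, 0.0013]
[-0.041, 0.123, -0.049] [0.0001, -0.0001, 0.0013]
[-0.041, 0.123, -0.049] [0.0001, -0.0001, 0.0013]
[-0.04, 0.123, -0.049] [0.0001, -0.0001, 0.0013]
[-0.04, 0.124, -0.049] [0.0001, -0.0001, 0.0013]
[-0.039, 0.124, -0.049] [0.0001, -0.0001, 0.0013]
[-0.039, 0.124, -0.049] [0.0001, -0.0001, 0.0013]
[-0.038, 0.124, -0.049] [0.0001, -0.0001, 0.0013]
```

Emit:
apply_moves --steps '[[[-0.042, 0.12, -0.08], [0, 0, 0.0013], 0.4], [[-0.041, 0.12, -0.08], [0, 0, 0.0013], 0.4], [[-0.041, 0.12, -0.07], [0, 0, 0.0013], 0.4], [[-0.04, 0.12, -0.06], [0, 0, 0.0013], 0.4], [[-0.04, 0.12, -0.04], [0, 0, 0.0013], 0.4], [[-0.039, 0.12, -0.02], [0, 0, 0.0013], 0.4], [[-0.039, 0.12, 0], [0, 0, 0.0013], 0.4], [[-0.038, 0.12, 0], [0, 0, 0.0013], 0.4]]'

```text
clock: 14.65
eef_pos: [0.5447, -0.0401, 0.2168]
tool_rot: [-0.078, 0.997, -0.0, 0.0]
ft_force: [0.1, 0.5, -1.7]
grip_width: 0.0603
grasp_force: 65.6
```

Emit:
apply_moves --steps '[[[0, 0, 0], [0, 0, 0], 0.4], [[0, 0, 0], [0, 0, 0], 0.4], [[0, 0, 0], [0, 0, 0], 0.4], [[0, 0, 0], [0, 0, 0], 0.4], [[0, 0, 0], [0, 0, 0], 0.4], [[0, 0, 0], [0, 0, 0], 0.4], [[0, 0, 0], [0, 0, 0], 0.4], [[0, 0, 0], [0, 0, 0], 0.4]]'

```text
clock: 15.32
eef_pos: [0.5449, -0.0419, 0.2159]
tool_rot: [-0.078, 0.997, -0.0, -0.0]
ft_force: [0.4, 0.3, -1.9]
grip_width: 0.0604
grasp_force: 65.6
```

Run:
```python
from h import *
o=bot.get_obs(); e=np.array(o["eef_pos"])
C=cal("wrist"); p,d=camera("wrist"); W=cloud("wrist",d,C); Z=W[...,2]
q=(abs(Z-(e[2]-.0015))<.008)&(np.arange(512)[None,:]>150)&(np.arange(512)[None,:]<370)&(np.arange(384)[:,None]<235); pts=W[q]
P=(pts[:,:2]-e[:2])*1000
X=P@[np.cos(A),np.sin(A)]; Y=P@[-np.sin(A),np.cos(A)]
print("front x",np.percentile(X,[.2,1,2]),np.percentile(pts[:,2],[5,50,95]))
for lo,hi in((-62,-45),(-45,-30),(-30,-10)):
    m=(X>lo)&(X<hi); print(lo,np.percentile(Y[m],[1,99]), np.median(pts[m,2]))
plan(.5425,-.0351,.179,99,1)
```

```text
front x [-64.97339324 -64.56737715 -63.97152537] [0.21282326 0.21411129 0.2151561 ]
-62 [-30.22231668  29.41744592] 0.21414189028766112
-45 [-30.30241593  29.41489887] 0.21407477087517116
-30 [-30.49601172  29.59017985] 0.2142342668825809
at [ 0.5449 -0.0418  0.2159] n 1 j6 -0.23 F [-0.1  0.4 -2.3] w 0.0601 t 15.37
[0.007, 0.035, 0.185] [-0.0, -0.0, -0.0005]
```

Emit:
apply_moves --steps '[[[0.004, 0.018, 0], [0, 0, 0], 0.4], [[0.003, 0.017, 0.02], [0, 0, 0], 0.4], [[0, 0, 0.06], [0, 0, 0], 0.4], [[0, 0, 0.06], [0, 0, 0], 0.4], [[0, 0, 0.03], [0, 0, 0], 0.4], [[0, 0, 0.017], [0, 0, 0], 0.4], [[0, 0, 0], [0, 0, 0], 0.4], [[0, 0, 0], [0, 0, 0], 0.4]]'

```text
clock: 16.03
eef_pos: [0.5427, -0.0345, 0.1789]
tool_rot: [-0.078, 0.997, -0.0, 0.0]
ft_force: [0.3, -0.2, -1.4]
grip_width: 0.0605
grasp_force: 65.6
```

```bash
python3 -c "
from h import *
plan(.5425,-.0351,.178,99,1)"
```

```text
at [ 0.5427 -0.0345  0.1789] n 1 j6 -0.22 F [ 0.3 -0.2 -1.4] w 0.0605 t 16.03
[0.002, -0.003, 0.004] [-0.0, 0.0002, -0.0002]
```

Emit:
apply_moves --steps '[[[0.002, -0.002, 0.005], [0, 0, 0], 0.4], [[0, 0, 0], [0, 0, 0], 0.4], [[0, 0, 0], [0, 0, 0], 1], [[0, 0, 0], [0, 0, 0], 1], [[0, 0, 0], [0, 0, 0], 1], [[0, 0, -0.05], [0, 0, 0], 1], [[0, 0, -0.1], [0, 0, 0], 1], [[0, 0, -0.05], [0, 0, 0], 0]]'

```text
clock: 16.7
eef_pos: [0.5429, -0.0352, 0.22]
tool_rot: [-0.078, 0.997, -0.0, 0.001]
ft_force: [1.2, 0.8, 0.8]
grip_width: 0.0757
grasp_force: 0.0
```

Emit:
apply_moves --steps '[[[-0.06, 0, 0], [0, 0, 0], 0], [[-0.06, 0, 0], [0, 0, 0], 0], [[0, 0, 0], [0, 0, 0], 0], [[0, 0, 0], [0, 0, 0], 0], [[0, 0, 0], [0, 0, 0], 0], [[0, 0, 0], [0, 0, 0], 0], [[0, 0, 0], [0, 0, 0], 0], [[0, 0, 0], [0, 0, 0], 0]]'

```text
clock: 17.37
eef_pos: [0.5654, -0.0314, 0.2175]
tool_rot: [-0.078, 0.997, 0.0, -0.0]
ft_force: [-0.0, 0.1, -0.1]
grip_width: 0.0001
grasp_force: 0.0
```

```bash
python3 -c "
from h import *
front()"
```

```text
tcp [ 0.5655 -0.0314  0.2176] dispx -0.0146 dispy 0.0001 F [-0.   1.1 -0.4] w -0.0002 t 17.42
front [-102.7 -102.1 -101.1]
-100 0.1759; -90 0.1761; -80 0.1761; -70 0.1761; -60 0.1764; -50 0.1764; -40 0.1764; -30 0.1764; y@ -90 [-30.1  29.3] y@ -75 [-30.2  29.5] y@ -60 [-30.9  30.2] y@ -45 [-30.8  36.6]
```

Emit:
apply_moves --steps '[[[0, 0, 0.04], [0, 0, 0], 0], [[0, 0, 0.05], [0, 0, 0], 0], [[0, 0, 0.02], [0, 0, 0], 0], [[0, 0, 0.02], [0, 0, 0], 0], [[0, 0, 0.02], [0, 0, 0], 0], [[0, 0, 0.02], [0, 0, 0], 0], [[0, 0, 0.02], [0, 0, 0], 0], [[0, 0, 0.02], [0, 0, 0], 0]]'

```text
clock: 18.08
eef_pos: [0.5656, -0.0314, 0.1769]
tool_rot: [-0.078, 0.997, -0.0, 0.0]
ft_force: [-3.8, 0.2, 11.1]
grip_width: 0.0003
grasp_force: 5.7
```

Emit:
apply_moves --steps '[[[0, 0, 0.02], [0, 0, 0], 0], [[0, 0, 0.015], [0, 0, 0], 0], [[0, 0, 0.01], [0, 0, 0], 0], [[0, 0, 0.008], [0, 0, 0], 0], [[0, 0, 0], [0, 0, 0], 0], [[0, 0, 0], [0, 0, 0], 0], [[0, 0, 0], [0, 0, 0], 0], [[0, 0, 0], [0, 0, 0], 0]]'

```text
clock: 18.75
eef_pos: [0.5656, -0.0314, 0.1662]
tool_rot: [-0.078, 0.997, -0.0, 0.0]
ft_force: [-2.8, -0.2, 9.5]
grip_width: 0.0003
grasp_force: 4.7
```

```bash
python3 -c "
from h import *
front()"
```

```text
tcp [ 0.5656 -0.0314  0.1662] dispx -0.0145 dispy 0.0001 F [-3.8  0.3  9. ] w 0.0002 t 18.8
front [-101.8 -101.2 -100.3]
-100 0.1489; -90 0.1492; -80 0.1492; -70 0.1492; -60 0.1495; -50 0.1495; -40 0.1495; -30 0.1499; y@ -90 [-30.3  29.1] y@ -75 [-30.3  29.1] y@ -60 [-30.9  30.7] y@ -45 [-31.  33.]
```

Another 2 mm down, then slide.

Emit:
apply_moves --steps '[[[0, 0, 0.006], [0, 0, 0], 0], [[0, 0, 0.005], [0, 0, 0], 0], [[0, 0, 0], [0, 0, 0], 0], [[-0.01, 0, 0], [0, 0, 0], 0], [[-0.015, 0, 0], [0, 0, 0], 0], [[-0.015, 0, 0], [0, 0, 0], 0], [[-0.01, 0, 0], [0, 0, 0], 0], [[0, 0, 0], [0, 0, 0], 0]]'

```text
clock: 19.47
eef_pos: [0.576, -0.03, 0.1642]
tool_rot: [-0.078, 0.997, -0.0, 0.001]
ft_force: [-2.4, -0.8, 9.9]
grip_width: -0.0001
grasp_force: 4.8
```

```bash
python3 -c "
from h import *
front()"
```

```text
tcp [ 0.5761 -0.03    0.1642] dispx -0.004 dispy -0.0002 F [-1.9 -0.5  9.8] w 0.0 t 19.52
front [-91.3 -90.7 -90.1]
-90 0.1469; -80 0.1472; -70 0.1472; -60 0.1472; -50 0.1475; -40 0.1475; -30 0.1475; y@ -90 [-30.1  28.7] y@ -75 [-30.5  28.9] y@ -60 [-30.7  29.2] y@ -45 [-31.4  32.5]
```

Emit:
apply_moves --steps '[[[-0.012, 0, 0], [0, 0, 0], 0], [[-0.018, 0, 0], [0, 0, 0], 0], [[-0.02, 0, 0], [0, 0, 0], 0], [[-0.02, 0, 0], [0, 0, 0], 0], [[-0.02, 0, 0], [0, 0, 0], 0], [[-0.02, 0, 0], [0, 0, 0], 0], [[-0.015, 0, 0], [0, 0, 0], 0], [[-0.01, 0, 0], [0, 0, 0], 0]]'

```text
clock: 20.18
eef_pos: [0.6025, -0.0259, 0.1643]
tool_rot: [-0.078, 0.997, -0.0, 0.001]
ft_force: [-3.7, -1.1, 9.9]
grip_width: -0.0
grasp_force: 4.9
```

```bash
python3 -c "
from h import *
front()"
```

```text
tcp [ 0.6029 -0.0258  0.1643] dispx 0.0231 dispy -0.0002 F [-2.8  0.1  9.6] w -0.0 t 20.23
front [-65.1 -64.3 -63.8]
-60 0.1471; -50 0.1473; -40 0.1473; -30 0.1473; y@ -60 [-30.6  29. ] y@ -45 [-30.8  29.3]
```

Emit:
apply_moves --steps '[[[-0.008, 0, 0], [0, 0, 0], 0], [[-0.008, 0, 0], [0, 0, 0], 0], [[0, 0, 0], [0, 0, 0], 0], [[0, 0, 0], [0, 0, 0], 0], [[0, 0, -0.01], [0, 0, 0], 0], [[0, 0, -0.02], [0, 0, 0], 0], [[0, 0, -0.05], [0, 0, 0], 0], [[0, 0, -0.15], [0, 0, 0], 0]]'

```text
clock: 20.9
eef_pos: [0.6026, -0.025, 0.2043]
tool_rot: [-0.078, 0.997, 0.001, -0.005]
ft_force: [0.2, -0.1, -0.7]
grip_width: 0.0
grasp_force: 0.0
```

Emit:
apply_moves --steps '[[[0.05, 0, -0.15], [0, 0, 0], 0], [[0.05, 0, -0.1], [0, 0, 0], 0], [[0, 0, 0], [0, 0, 0], 0], [[0, 0, 0], [0, 0, 0], 0], [[0, 0, 0], [0, 0, 0], 0], [[0, 0, 0], [0, 0, 0], 0], [[0, 0, 0], [0, 0, 0], 0], [[0, 0, 0], [0, 0, 0], 0]]'

```text
clock: 21.57
eef_pos: [0.5854, -0.0281, 0.2572]
tool_rot: [-0.078, 0.997, 0.0, -0.001]
ft_force: [-0.4, -0.6, -0.3]
grip_width: -0.0
grasp_force: 0.0
```

```bash
python3 -c "
from h import *
p=front(); S,_=camera('side')
cv2.imwrite('pics/end.png',np.hstack([cv2.resize(S[130:250,180:330],(450,360),interpolation=cv2.INTER_CUBIC),cv2.resize(p[:,60:430],(347,360))])[...,::-1])"
```

```text
tcp [ 0.5855 -0.0282  0.2575] dispx 0.0056 dispy 0.0002 F [ 0.4 -0.   0.7] w 0.0 t 21.62
front [-63.9 -63.2 -63.2]
-60 0.15; -50 0.1501; -40 0.1501; -30 0.1502; y@ -60 [-30.6  28.8] y@ -45 [-31.  29.]
```

View pics/end.png

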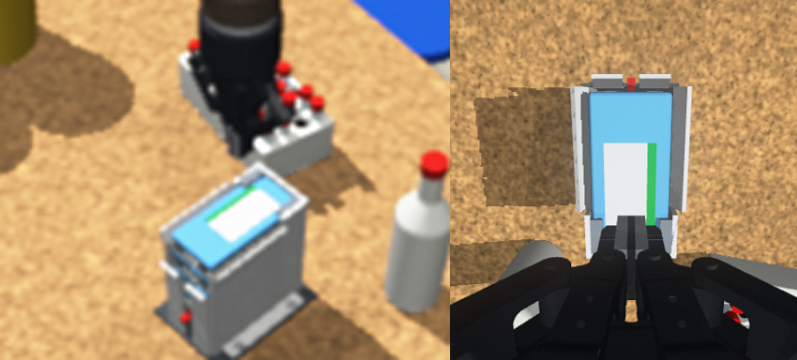

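The top case is level at 150 mm with its front at -63.9 mm, which is home. The lips hold the pile, the pointer is low at (185,318), and the bottle and rack haven't moved.

```bash
python3 -c "
from h import *
print(bot.job_done())"
```

```text
the job is handed in; nothing more can be done
None
```

I loaded both cases: the pile of four sits level under the lips with the top case home against the back wall, and I handed the job in at about 22 s. I didn't see the verdict, and I couldn't measure the lower cases or the platform depth at the end.

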